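# Turn the counter carousel and hand over the brass coupling

## Task

A customer wants the brass coupling from the counter carousel, whose wire guard lets parts out only at its front opening. Turn the carousel by its black knob until the brass coupling stands in the middle of the opening, then lift it out and stand it upright in the white tray. Leave the steel coupling, its look-alike, standing in the carousel.

Things in the scene. Friction and masses are not known exactly. Their poses are not given: they have to be found in the camera images.
- brass_center (a point): Centre (half-way up) of the wanted brass coupling: upright round piece, 40 mm diameter, 44 mm tall, 0.13-0.25 kg, z its axis, with a 27 mm bore in its top. Stands loose on the carousel's black deck, 105 mm from the axis, and rides along as it turns; deck top 30 mm above the counter, radius 152, white ribs to 36 mm. Starts under the guard, about 72 degrees left or right of the opening.
- steel_center (a point): Centre (half-way up) of the look-alike: a coupling of the same shape and size in grey steel, loose on the same deck, at the start about 72 degrees to the other side of the opening. It stays in the carousel, as do a red hole saw (in the opening at the start) and a blue plug.
- carousel: Fixed grey base and steel wire guard; origin on the turning axis at counter height, z up; -x points to the middle of the guard's opening, which spans 55 degrees each side. Elsewhere wires cover the deck at 108 mm height, out to 168 mm. Black round knob on the axis, 42 mm diameter, 115 to 160 mm above the counter, turns the deck either way, over half a turn, 0.08 N m friction; stays put.
- tray_in (a point): Centre of the inner floor of the white open tray, 160 x 160 mm outside, walls 5 mm thick and 28 mm tall over the counter, inner floor 5 mm above the counter and 150 x 150 mm; x and y along its sides. The tray is fixed to the counter.
There are look-alikes about, which are no part of the job. Of the things shaped like the part that bears brass_center, the brass one is meant.

How it is judged (in metres and radians):
On the way:
1. the brass coupling, standing on the deck, has been turned round into the middle part of the guard's opening (within 45 mm to either side of its middle line) (x of brass_center in the frame of carousel below -0.07 m and y of brass_center in the frame of carousel between -0.045 and 0.045 m and z of brass_center in the frame of carousel below 0.058 m and angle between brass_center's own z axis and vertical below 0.2 rad), for 0.2 s.
At the end, for the whole second after the job is handed in: The brass coupling stands upright (within about 11 degrees) on the inner floor of the tray (its centre within 62 mm of the middle along each side), released; the steel coupling still stands upright on the carousel's deck (x of brass_center in the frame of tray_in between -0.062 and 0.062 m and y of brass_center in the frame of tray_in between -0.062 and 0.062 m and z of brass_center in the frame of tray_in between 0.016 and 0.028 m and angle between each of brass_center, steel_center's own z axis and vertical below 0.2 rad and horizontal distance between steel_center and carousel below 0.15 m and z of steel_center in the frame of carousel above 0.05 m); the robot touches nothing.
It fails at once if the steel coupling is taken out of the carousel or knocked over (horizontal distance between steel_center and carousel above 0.16 m or z of steel_center in the frame of carousel above 0.077 m or angle between steel_center's own z axis and vertical above 0.6 rad).
It also fails if it takes over 51 s, if anything falls off the work surface, if the arm or the gripper's body presses on something with over 40 N, if the wrist force passes 120 N, or if a joint passes its speed limit or range.

## Robot

A 7-joint arm with a two-finger parallel gripper is mounted at the origin on the work surface. World frame = base frame: x ahead of the robot, y to its left, z up, the work surface at z = 0. Lengths are in m, angles in degrees, forces in N, time in s.
With the tool pointing down it reaches from about 0.425 to 1.025 m from the base axis. Payload 9.4 kg.
Tool frame: the origin (TCP) lies midway between the tips of the shut fingers; the grasp point (between the pads) lies 19 mm behind it; z points along the fingers, y is the direction in which the jaws open and shut (so a half turn about z gives the same grasp; the last joint's range is limited). The gripper opens to 93 mm and grips with 3 to 60 N. Pads are 15 mm wide; open, the fingers measure 128 mm over their backs; the gripper's body (75 mm by 188 mm) begins 65 mm behind the grasp point.
Start: joints at [-78.02, 34.337, -0.143, 91.639, 0.103, 54.024, -4.572], TCP at [0.204, 0.696, 0.219] pointing down, gripper open.
Joint ranges: [-147.43, 147.43], [-19.82, 112.94], [-74.19, 73.91], [6.32, 146.72], [-59.91, 239.91], [6.04, 106.73], [-150.56, 150.56]. Speed limits (degrees/s): [127.2, 127.2, 172.46, 172.46, 180, 180, 180].

## Interface

Orientations are given as [roll, pitch, yaw] about the fixed x, y, z axes, in that order (R = Rz(yaw) Ry(pitch) Rx(roll)).
In Python, from station import r gives the robot as it stands.
- The arm moves only by the shell command python3 -m crank 'ROWS' [FORCE]. ROWS is JSON, one flat list of numbers, 7 for each row, row after row: the shift along the world's x, y, z in cm, then the turn, a rotation vector about the world's x, y, z in degrees, then the closure in counts, from 0 (fully open) to 255 (shut). A call has 1 to 5 rows; each row shifts and turns the pose as measured when the row begins; what a row does not reach is not made up. A row lasts 1/10 s, in which the tool goes at most 50 mm and 8.59 degrees, less where a joint would pass 70% of its speed; a pose out of reach is approached as far as the arm can. A call is refused whole if a number of a shift passes 5 or a number of a turn 8.59, either way. A call with a gripper value outside its range is refused whole. The fingers move at their own pace and stop on an object; FORCE is the grip in N (left out, the last holds). Time passes only in rows, so rows that do not move let the fingers close. It gives the time, the measured TCP pose, the force and the opening at its end, in the units of the state.
- r.sense(): the state, without advancing time (a new reading comes with each control period).
- r.capture(name): name is "side" or "top" or "wrist"; returns a dict with "image" (400x640x3 uint8, blue, green, red), "depth" (400x640 float32, m along the optical axis (not along the pixel's ray), 0 where there is no reading), "K" (3x3 intrinsics, pixels), "extrinsics" (4x4, takes a point from world to camera coordinates). Camera axes: x right, y up, looking along -z (the intrinsics and any distortion apply to the point x, -y, -z); pixel columns grow to the right and rows downward; lengths in m; the calibration is good to about 2 mm. A picture is of the moment at which its call begins.
- r.sign_off(): hands the job in, once; it reports no verdict.
The state is a dict: "clock": time; "joint_pos": joint angles; "qvel": joint speeds; "tau": joint torques, N m; "tcp_pos": TCP position; "tcp_rot": TCP orientation; "ft_force": force on the tool from outside, world axes, zero at the start; "ft_torque": the same for the moment, N m; "grip_width": opening from 0.0 (shut) to 1.0 (fully open).
Only numpy, scipy, OpenCV 4.12 (cv2) and the standard library are available. Lean on these libraries where they do the work, as an engineer would, in place of code of your own. Each camera call takes 0.05 s, during which the arm holds its last target.

## Working session

There is one attempt and no reset: what is moved stays moved. The work goes in short steps, Python scripts to look and compute and a shell command to move; the robot and the scene stay as the last step left them, time stands still between calls to the robot, and variables do not carry over. Pictures are saved under pics/ and viewed, and the job is handed in when it is done.

```bash
ls; mkdir -p pics; python3 - <<'E'
from station import r
import cv2,numpy as np
s=r.sense();print(s)
for n in ["side","top"]:
    c=r.capture(n);cv2.imwrite(f"pics/{n}0.png",c["image"]);np.savez(f"/tmp/{n}0.npz",**c);print(n,c["K"],c["extrinsics"])
E
```

```text
pics
{'clock': 0.0, 'joint_pos': array([-78.02125406,  34.3841057 ,  -0.14740468,  91.67986661,
         0.10575356,  54.02265293,  -4.57292478]), 'qvel': array([-0.05602074,  0.00971296,  0.07199673,  0.00189984, -0.04602252,
       -0.06587197, -0.00407267]), 'tau': array([-1.44083319e-04, -7.65061784e+01,  1.49735235e+00, -2.52330744e+01,
       -5.23827842e-02,  1.73312140e-02,  1.69868736e-04]), 'tcp_pos': array([0.2042509 , 0.69514062, 0.21777136]), 'tcp_rot': array([-1.79913961e+02,  9.13087730e-03,  1.63632239e+02]), 'ft_force': array([-0.11741121, -0.09659437,  0.72652732]), 'ft_torque': array([-0.00605159, -0.01778483, -0.01237865]), 'grip_width': 0.9994326628044516}
side [[465.6989081    0.         321.67044436]
 [  0.         465.6989081  197.42442719]
 [  0.           0.           1.        ]] [[-0.96223338 -0.27218806  0.00453767  0.54393704]
 [ 0.20313444 -0.70682018  0.67759991 -0.20074123]
 [-0.18122728  0.652931    0.73541674 -1.00482547]
 [ 0.          0.          0.          1.        ]]
top [[487.15069863   0.         331.2192688 ]
 [  0.         487.15069863 195.96672827]
 [  0.           0.           1.        ]] [[-0.02362995 -0.99960596 -0.01515097 -0.04637458]
 [ 0.99554229 -0.02491266  0.09096657 -0.58363378]
 [-0.09130818 -0.01293389  0.99573869 -1.09491941]
 [ 0.          0.          0.          1.        ]]
```

View pics/side0.png

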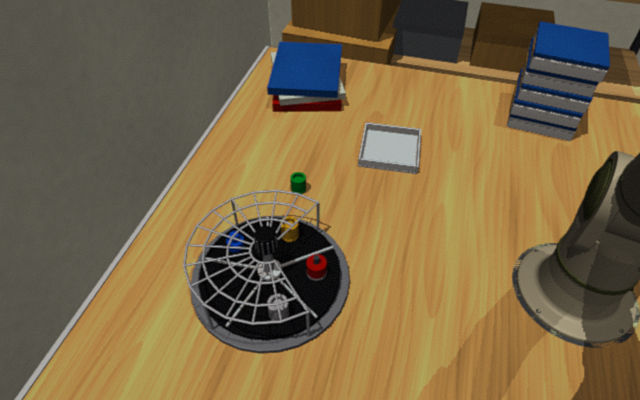

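View pics/top0.png

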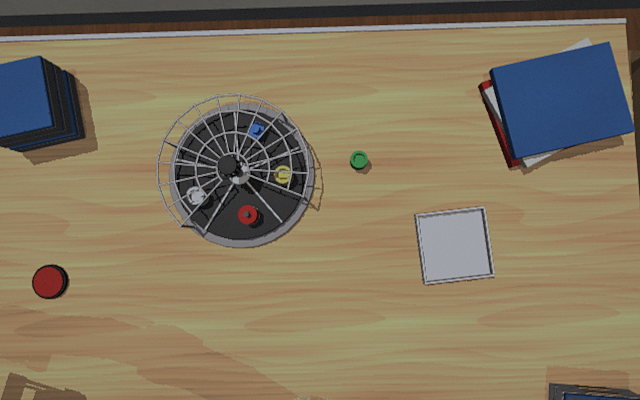

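```bash
cat > h.py <<'E'
import numpy as np,cv2
def ray(c,u,v,z):
    K=c["K"];E=c["extrinsics"];d=np.array([(u-K[0,2])/K[0,0],-(v-K[1,2])/K[1,1],-1.]);R=E[:3,:3];t=E[:3,3]
    o=-R.T@t;w=R.T@d;return o+w*(z-o[2])/w[2]
def proj(c,p):
    q=c["extrinsics"][:3,:3]@np.array(p)+c["extrinsics"][:3,3];K=c["K"]
    return np.array([K[0,0]*q[0]/-q[2]+K[0,2],K[1,1]*-q[1]/-q[2]+K[1,2]])
def blob(c,lo,hi,roi):
    x0,y0,x1,y1=roi;h=cv2.cvtColor(c["image"],cv2.COLOR_BGR2HSV)[y0:y1,x0:x1]
    m=cv2.inRange(h,np.array(lo),np.array(hi));ys,xs=np.nonzero(m);return xs.mean()+x0,ys.mean()+y0,len(xs),(xs.min()+x0,xs.max()+x0,ys.min()+y0,ys.max()+y0)
E
python3 - <<'E'
import numpy as np,cv2
from h import *
t=dict(np.load("/tmp/top0.npz"));s=dict(np.load("/tmp/side0.npz"))
a=cv2.resize(t["image"][85:255,150:380],None,fx=3.4,fy=3.4,interpolation=2);cv2.imwrite("pics/topc.png",a)
a=cv2.resize(s["image"][170:350,180:360],None,fx=3.3,fy=3.3,interpolation=2);cv2.imwrite("pics/sidec.png",a)
E
```

```text
(no output)
```

View pics/topc.png

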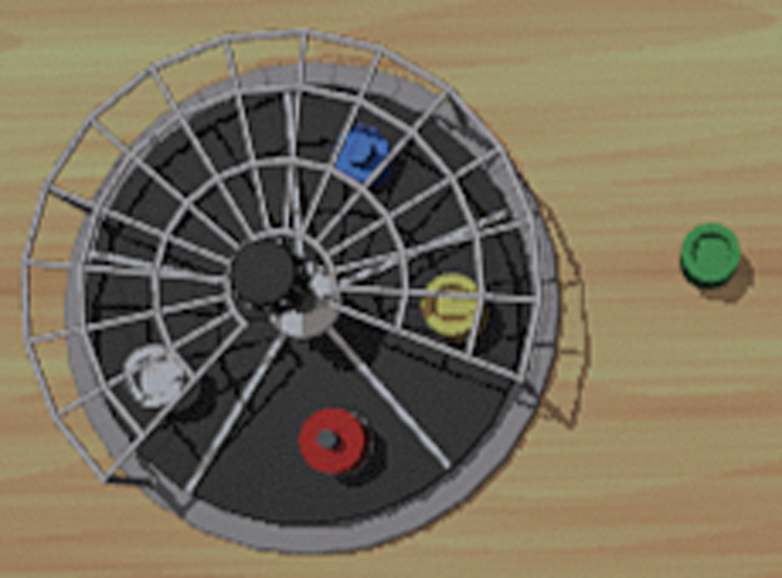

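View pics/sidec.png

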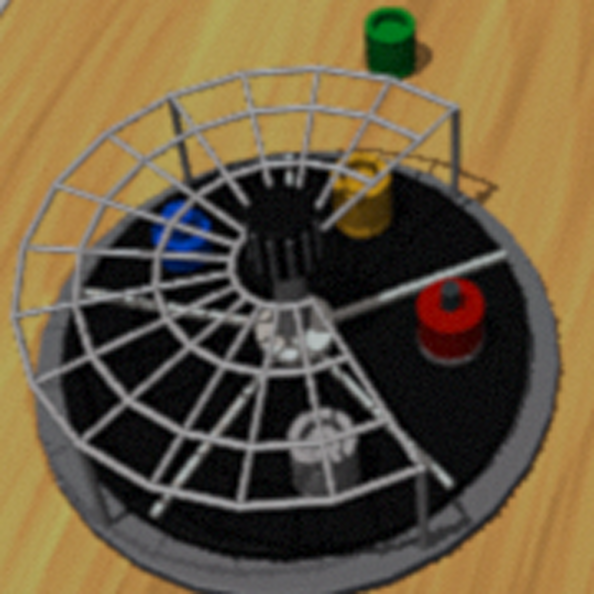

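```bash
python3 - <<'E'
import numpy as np,cv2
from h import *
t=dict(np.load("/tmp/top0.npz"));s=dict(np.load("/tmp/side0.npz"))
f=lambda x,y:(x/3.4+150,y/3.4+85)
g=lambda x,y:(x/3.3+180,y/3.3+170)
C=ray(t,*f(263,270),.16);C2=ray(s,*g(285,205),.16);print("axis",C,C2)
for n,p in dict(L=(105,480),R=(520,380)).items():
    q=ray(t,*f(*p),.108);d=q-C;print(n,q,np.hypot(*d[:2]),np.degrees(np.arctan2(d[1],d[0])))
for n,p in dict(L=(422,468),R=(457,108)).items():
    q=ray(s,*g(*p),.108);d=q-C;print(n,q,np.hypot(*d[:2]),np.degrees(np.arctan2(d[1],d[0])))
for n,p in dict(brass=(452,303),steel=(155,377),red=(333,440),blue=(363,155)).items():
    q=ray(t,*f(*p),.074);d=q-C;print(n,q,np.hypot(*d[:2]),np.degrees(np.arctan2(d[1],d[0])))
h=cv2.cvtColor(t["image"],cv2.COLOR_BGR2HSV)
m=cv2.inRange(h,np.array([15,100,100]),np.array([35,255,255]))
# tray
roi=h[190:300,400:510];m=((roi[...,1]<50)&(roi[...,2]>60)).astype(np.uint8)
m=cv2.morphologyEx(m,cv2.MORPH_CLOSE,np.ones((7,7)))
c=max(cv2.findContours(m,0,1)[0],key=cv2.contourArea);R=cv2.minAreaRect(c);print(R)
b=cv2.boxPoints(R)+[400,190]
w=[ray(t,*p,.028) for p in b];print(np.round(w,3),np.mean(w,0),[np.linalg.norm(w[i]-w[i-1]) for i in range(4)])
E
```

```text
axis [0.64014555 0.14848631 0.16      ] [0.63608559 0.14768596 0.16      ]
L [0.51822813 0.26019703 0.108     ] 0.16535762001116835 137.50153390819767
R [ 0.57463702 -0.00122986  0.108     ] 0.16342062305333943 -113.63185242460106
L [0.51753644 0.26282384 0.108     ] 0.16764863435866376 136.99932810121217
R [0.57289691 0.00074804 0.108     ] 0.1623236710702213 -114.47444163640775
brass [0.62922441 0.04461169 0.074     ] 0.10444715372992724 -96.00189371817125
steel [0.58564965 0.23883689 0.074     ] 0.10551317899851283 121.09671823817825
red [0.54178264 0.12305867 0.074     ] 0.10159638429492764 -165.50586032399642
blue [0.72885056 0.1017764  0.074     ] 0.10025166061053134 -27.770199503100546
((54.137123107910156, 54.9695930480957), (71.84782409667969, 72.50909423828125), 82.69424438476562)
[[ 0.536 -0.248  0.028]
 [ 0.553 -0.412  0.028]
 [ 0.392 -0.424  0.028]
 [ 0.375 -0.262  0.028]] [ 0.46415169 -0.3366388   0.028     ] [np.float64(0.1617644881733469), np.float64(0.16545484641147332), np.float64(0.16173059915518603), np.float64(0.16324220894732058)]
```

Candidates (top view): brass yellow ring at (283,175); steel at (197,196); green ring outside at (359,160); blue plug at (257,130). The red hole saw at (248,215) stands in the opening. The close crop confirms the yellow ring under the guard on the right as brass. The knob is at (0.638, 0.148), the opening faces 191.6° and brass stands at 264°, so the deck has to turn −72°.

```bash
python3 -m crank '[3,-3.8,0,0,0,-5.7,0, 3,-3.8,0,0,0,-5.7,0, 3,-3.8,0,0,0,-5.7,0, 3,-3.8,0,0,0,-5.7,0, 3,-3.8,0,0,0,-5.7,0]' 40; python3 -m crank '[3,-3.8,0,0,0,-5.7,0, 3,-3.8,0,0,0,-5.7,0, 3,-3.8,0,0,0,-5.7,0, 3,-3.8,0,0,0,-5.7,0, 3,-3.8,0,0,0,-5.7,0]'
```

```text
clock: 0.6
tcp_pos: [0.3497, 0.5039, 0.2146]
tcp_rot: [-179.8, -0.2, 134.9]
ft_force: [0.6, 0.7, -0.3]
grip_width: 1.002
clock: 1.1
tcp_pos: [0.5027, 0.3062, 0.2141]
tcp_rot: [-179.7, -0.2, 105.2]
ft_force: [0.8, 0.7, -0.0]
grip_width: 1.003
```

```bash
python3 -m crank '[3,-3.5,0,0,0,-5,0, 3,-3.5,0,0,0,-5,0, 3,-3.5,0.3,0,0,-5,0, 3,-3.5,0.3,0,0,-5,0, 0,0,0,0,0,0,0]'; python3 - <<'E'
from station import r
import cv2,numpy as np
s=r.sense();print(s["tcp_pos"],s["tcp_rot"],s["joint_pos"])
for n in ["wrist","top"]:
    c=r.capture(n);cv2.imwrite(f"pics/{n}1.png",c["image"]);np.savez(f"/tmp/{n}1.npz",**c)
E
```

```text
clock: 1.6
tcp_pos: [0.6295, 0.152, 0.2198]
tcp_rot: [-179.8, -0.0, 83.7]
ft_force: [0.2, 0.1, 0.5]
grip_width: 1.001
[0.62951636 0.15195322 0.21982678] [-1.79818806e+02 -2.11268589e-02  8.37226278e+01] [-33.28534527  30.33214806  22.47821342 103.16907689 -14.80556064
  49.55676071 -10.1480433 ]
```

View pics/wrist1.png

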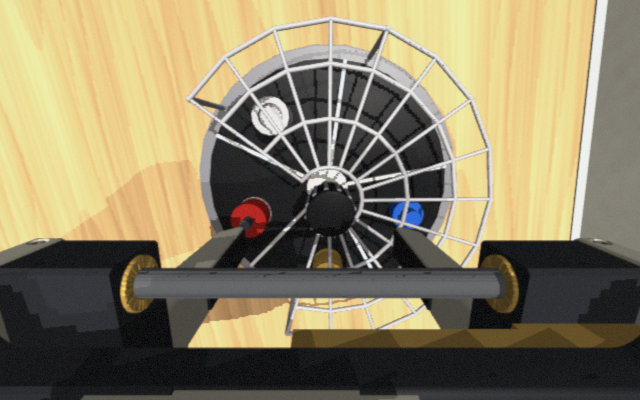

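```bash
python3 - <<'E'
import numpy as np
from h import *
w=dict(np.load("/tmp/wrist1.npz"))
C=ray(w,331,214,.16);print(C)
for n,p in dict(L=(190,98),).items():
    q=ray(w,*p,.108);d=q-C;print(n,q,np.hypot(*d[:2]),np.degrees(np.arctan2(d[1],d[0])))
for n,p in dict(R=(290,333),).items():
    q=ray(w,*p,.108);d=q-C;print(n,q,np.hypot(*d[:2]),np.degrees(np.arctan2(d[1],d[0])))
E
```

```text
[0.63807347 0.15261833 0.16      ]
L [0.51874727 0.26389398 0.108     ] 0.1631594672000941 136.999445487878
R [0.57758438 0.00079912 0.108     ] 0.1634258391036181 -111.72374414130587
```

```bash
python3 -m crank '[0.85,-0.25,0,0,0,0,0, 0.1,0,-3,0,0,0,0, 0,0,-3,0,0,0,0, 0,0,-2.8,0,0,0,0, 0,0,0,0,0,0,0]'; python3 -m crank '[0,0,0,0,0,0,255, 0,0,0,0,0,0,255, 0,0,0,0,0,0,255, 0,0,0,0,0,0,255, 0,0,0,0,0,0,255]' 30
```

```text
clock: 2.2
tcp_pos: [0.6343, 0.1632, 0.1286]
tcp_rot: [-179.6, -0.4, 85.0]
ft_force: [-0.7, 0.2, 1.5]
grip_width: 1.001
clock: 2.7
tcp_pos: [0.6359, 0.1663, 0.1333]
tcp_rot: [-179.8, -0.6, 85.3]
ft_force: [-0.7, 0.0, -0.3]
grip_width: 0.617
```

```bash
python3 -m crank '[0.2,-1.7,-0.3,0,0,-1,80, 0,0,0,0,0,0,80]'; python3 -m crank '[0,0,0,0,0,0,80, 0,0,0,0,0,0,80]'; python3 -c "
from station import r;s=r.sense();print(s['joint_pos'],s['qvel'],s['tcp_pos'])"
```

```text
clock: 2.9
tcp_pos: [0.6385, 0.1477, 0.1311]
tcp_rot: [-179.9, -0.6, 84.2]
ft_force: [-0.1, -0.4, -0.3]
grip_width: 0.683
clock: 3.1
tcp_pos: [0.6387, 0.1465, 0.1311]
tcp_rot: [-179.9, -0.6, 84.1]
ft_force: [-0.1, 0.5, -0.6]
grip_width: 0.683
[-29.71974415  36.40616982  18.8843616  106.4307215  -18.30842129
  40.00208063  -6.04538805] [ 0.05757783  0.03097526 -0.27193315 -0.08399146 -0.21076313  0.0892339
  0.02178111] [0.6386502  0.14650741 0.13113124]
```

```bash
python3 -m crank '[0,0.3,0,0,0,0,255, 0,0,0,0,0,0,255, 0,0,0,0,0,0,255, 0,0,0,0,0,0,255]' 30;  python3 -m crank '[0,0,0,0,0,-4,255, 0,0,0,0,0,-6,255, 0,0,0,0,0,-6,255]'
```

```text
clock: 3.5
tcp_pos: [0.6387, 0.1503, 0.1309]
tcp_rot: [-179.9, -0.6, 84.1]
ft_force: [0.6, -1.4, 0.5]
grip_width: 0.449
clock: 3.8
tcp_pos: [0.6385, 0.1504, 0.1309]
tcp_rot: [-179.9, -0.6, 67.7]
ft_force: [-0.4, 0.5, -0.4]
grip_width: 0.444
```

```bash
python3 -m crank '[0,0,0,0,0,-7,255, 0,0,0,0,0,-7,255, 0,0,0,0,0,-7,255, 0,0,0,0,0,-7,255, 0,0,0,0,0,-7,255]'; python3 -m crank '[0,0,0,0,0,-7,255, 0,0,0,0,0,-6,255, 0,0,0,0,0,-4,255, 0,0,0,0,0,0,255]'; python3 - <<'E'
from station import r
import cv2,numpy as np
s=r.sense();print(s["tcp_pos"],s["tcp_rot"],s["joint_pos"])
for n in ["wrist","top"]:
    c=r.capture(n);cv2.imwrite(f"pics/{n}2.png",c["image"]);np.savez(f"/tmp/{n}2.npz",**c)
c=r.capture("side");cv2.imwrite("pics/side2.png",c["image"]);np.savez("/tmp/side2.npz",**c)
a=cv2.resize(c["image"][170:350,180:360],None,fx=3.3,fy=3.3,interpolation=2);cv2.imwrite("pics/sidec2.png",a)
E
```

```text
clock: 4.3
tcp_pos: [0.6382, 0.1507, 0.131]
tcp_rot: [-179.9, -0.6, 31.4]
ft_force: [0.6, 0.0, -1.4]
grip_width: 0.449
clock: 4.7
tcp_pos: [0.6381, 0.1508, 0.1309]
tcp_rot: [-180.0, -0.6, 13.6]
ft_force: [0.4, -0.7, 1.6]
grip_width: 0.448
[0.63811693 0.15083281 0.1309307 ] [-179.966732     -0.57642845   13.62121372] [-42.5301593   40.85806505  39.50807306 107.53668273 -36.63718082
  44.35375557 -59.22011936]
```

View pics/sidec2.png

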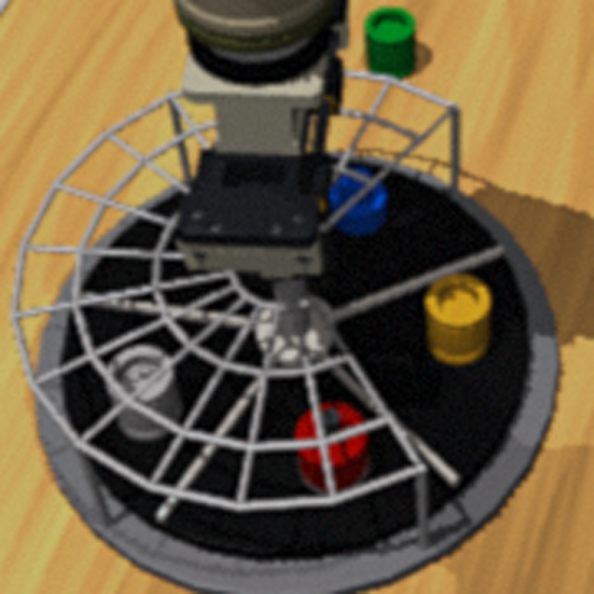

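View pics/wrist2.png

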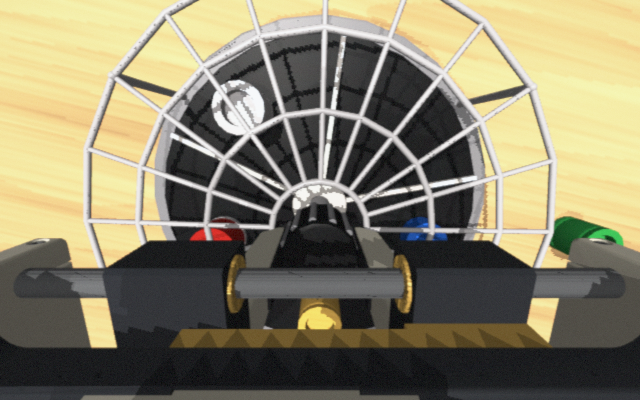

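```bash
python3 - <<'E'
import numpy as np
from h import *
s=dict(np.load("/tmp/side2.npz"));C=np.array([.638,.150,0])
for n,p in dict(b=(460,293),bold=None).items():
    if p:
        q=ray(s,p[0]/3.3+180,p[1]/3.3+170,.074);d=q-C;print(n,q,np.hypot(*d[:2]),np.degrees(np.arctan2(d[1],d[0]))%360)
        a=np.radians(191.6);print(d[:2]@[np.cos(a),np.sin(a)],d[:2]@[-np.sin(a),np.cos(a)])
E
```

```text
b [0.53617757 0.12152595 0.074     ] 0.1057287980413776 195.62334054714816
0.10546823479334695 0.0074182332701156345
```

```bash
python3 -m crank '[0,0,0,0,0,0,0, 0,0,0,0,0,0,0, 0,0,0,0,0,0,0, 0,0,0,0,0,0,0, 0,0,2,0,0,0,0]'; python3 -m crank '[0,0,4,0,0,0,0, 0,0,3,0,0,0,0, -3,-0.9,0,0,0,0.5,0, -3,-0.9,0,0,0,0.5,0, 0,0,0,0,0,0,0]';python3 - <<'E'
from station import r
import cv2,numpy as np
s=r.sense();print(s["tcp_pos"],s["tcp_rot"])
for n in ["wrist","top"]:
    c=r.capture(n);cv2.imwrite(f"pics/{n}3.png",c["image"]);np.savez(f"/tmp/{n}3.npz",**c)
c=r.capture("side");cv2.imwrite("pics/side3.png",c["image"]);np.savez("/tmp/side3.npz",**c)
E
```

```text
clock: 5.35
tcp_pos: [0.6365, 0.1516, 0.149]
tcp_rot: [-179.8, -0.3, 14.1]
ft_force: [-0.2, 0.2, 0.3]
grip_width: 0.832
clock: 5.85
tcp_pos: [0.5759, 0.1326, 0.2233]
tcp_rot: [-179.9, -0.5, 15.1]
ft_force: [0.3, -0.1, 0.4]
grip_width: 0.999
[0.57592331 0.13263164 0.22334192] [-179.87220724   -0.50169065   15.14714444]
```

View pics/wrist3.png

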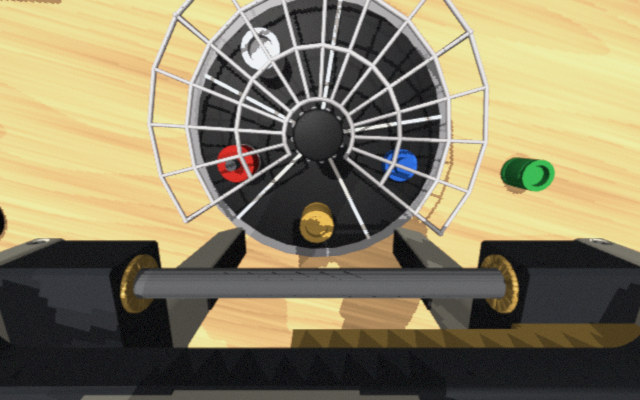

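View pics/side3.png

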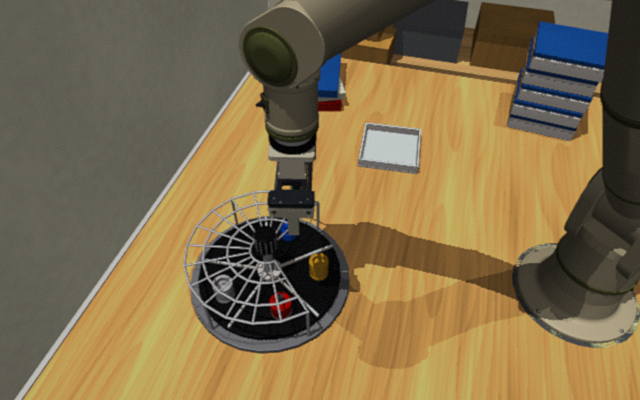

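View pics/top3.png

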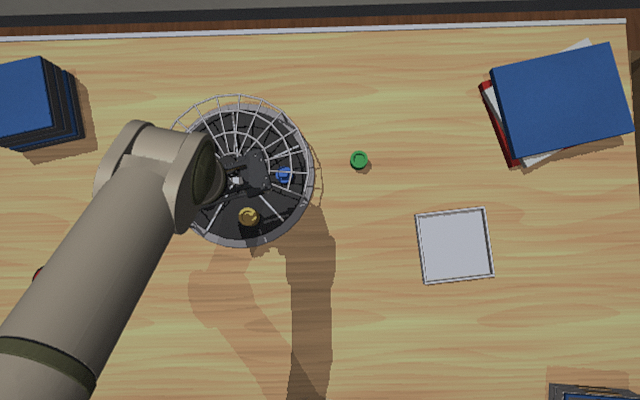

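```bash
python3 - <<'E'
import numpy as np
from h import *
t=dict(np.load("/tmp/top3.npz"));s=dict(np.load("/tmp/side3.npz"));w=dict(np.load("/tmp/wrist3.npz"))
B=[]
for c,roi in((t,(232,200,266,232)),(s,(303,245,335,285)),(w,(295,195,340,250))):
    b=blob(c,(15,90,40),(35,255,255),roi);print(b);
    print(ray(c,b[0],b[1],.052))
    x0,y0,x1,y1=roi;cv2.imwrite("/tmp/%d.png"%x0,cv2.resize(c["image"][y0:y1,x0:x1],None,fx=6,fy=6))
print(ray(w,317,134,.16))
i=[cv2.resize(cv2.imread("/tmp/%d.png"%k),(260,300)) for k in (232,303,295)];cv2.imwrite("pics/b3.png",np.hstack(i))
E
```

```text
(np.float64(248.5142857142857), np.float64(216.57142857142858), 315, (np.int64(239), np.int64(259), np.int64(207), np.int64(225)))
[0.53817034 0.12588626 0.052     ]
(np.float64(318.03105590062114), np.float64(266.0538302277433), 483, (np.int64(308), np.int64(328), np.int64(252), np.int64(280)))
[0.53806958 0.12528476 0.052     ]
(np.float64(316.3565957446809), np.float64(222.61787234042552), 1175, (np.int64(299), np.int64(334), np.int64(202), np.int64(243)))
[0.53364844 0.12652393 0.052     ]
[0.63793689 0.15270725 0.16      ]
```

View pics/b3.png

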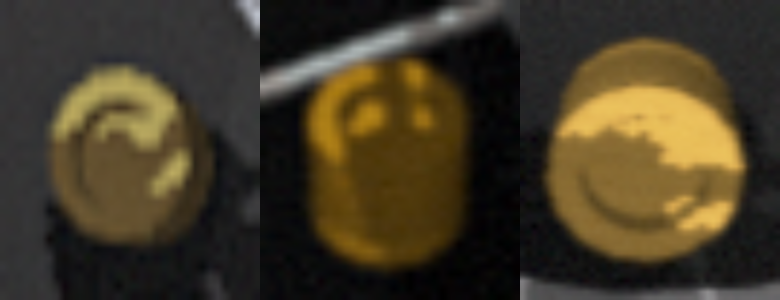

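```bash
python3 -m crank '[-2.5,-0.5,0,0,0,0,0, -1.5,-0.4,0,0,0,0,0, 0,0,-3,0,0,0,0, 0,0,-3,0,0,0,0, 0,0,0,0,0,0,0]'; python3 -m crank '[0,0,0,0,0,0,0]'
```

```text
clock: 6.5
tcp_pos: [0.5424, 0.1268, 0.1616]
tcp_rot: [179.9, -0.9, 15.4]
ft_force: [0.2, 0.1, -0.5]
grip_width: 0.996
clock: 6.6
tcp_pos: [0.5431, 0.1266, 0.1619]
tcp_rot: [179.9, -0.8, 15.4]
ft_force: [-0.1, 0.8, 0.5]
grip_width: 1.001
```

```bash
python3 -m crank '[-0.7,-0.2,-3,0,0,0,0, 0,0,-3,0,0,0,0, 0,0,0,0,0,0,0]'
```

```text
clock: 6.9
tcp_pos: [0.5399, 0.1254, 0.1042]
tcp_rot: [179.9, -1.2, 15.4]
ft_force: [-0.7, 0.4, -0.3]
grip_width: 0.998
```

```bash
python3 -m crank '[-0.5,-0.1,-2,0,1,0,0, -0.1,0,-2,0,0,0,0, -0.1,0,-2,0,0,0,0, 0,0,0,0,0,0,0]'
```

```text
clock: 7.3
tcp_pos: [0.5387, 0.1255, 0.0497]
tcp_rot: [-179.8, -0.8, 15.4]
ft_force: [0.5, 0.6, -0.3]
grip_width: 1.003
```

```bash
python3 -m crank '[-0.25,-0.1,-0.8,0,0,0,0, 0,0,0,0,0,0,0]'; python3 - <<'E'
from station import r
import cv2,numpy as np
c=r.capture("side");a=cv2.resize(c["image"][170:350,180:360],None,fx=3.3,fy=3.3,interpolation=2);cv2.imwrite("pics/sidec4.png",a)
print(r.sense()["tcp_pos"])
E
```

```text
clock: 7.5
tcp_pos: [0.5383, 0.1248, 0.0442]
tcp_rot: [-179.8, -1.0, 15.4]
ft_force: [0.1, -1.0, 0.4]
grip_width: 0.998
[0.53886866 0.12489018 0.04471025]
```

View pics/sidec4.png

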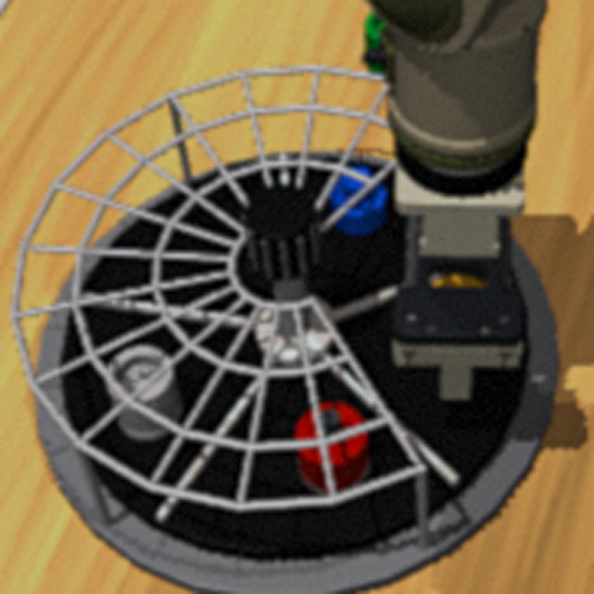

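The side view shows the gripper around the brass piece, clear of the guard and the knob. Closing.

```bash
python3 -m crank '[-0.2,0,-0.3,0,0,0,255, 0,0,0,0,0,0,255, 0,0,0,0,0,0,255, 0,0,0,0,0,0,255, 0,0,0,0,0,0,255]' 25; python3 -m crank '[0,0,0,0,0,0,255, 0,0,0,0,0,0,255]'
```

```text
clock: 8.05
tcp_pos: [0.5378, 0.1254, 0.0437]
tcp_rot: [-179.7, -1.2, 15.4]
ft_force: [-0.4, 0.5, -0.7]
grip_width: 0.619
clock: 8.25
tcp_pos: [0.5378, 0.1255, 0.0437]
tcp_rot: [-179.7, -1.2, 15.4]
ft_force: [0.1, 0.0, 0.0]
grip_width: 0.449
```

```bash
python3 -m crank '[0,0,0,0,0,0,255, 0,0,2,0,0,0,255, 0,0,2,0,0,0,255]'
```

```text
clock: 8.55
tcp_pos: [0.5361, 0.1249, 0.0823]
tcp_rot: [-179.7, -0.9, 15.4]
ft_force: [1.0, -0.2, -2.5]
grip_width: 0.425
```

```bash
python3 -m crank '[-1,0,4,0,0,0,255, -1,0,4,0,0,0,255, -1,-2,1,0,0,0,255, -0.5,-4,0,0,0,-1,255, -0.5,-4,0,0,0,-1,255]'; python3 -m crank '[-0.5,-4,0,0,0,-1,255, -0.5,-4,0,0,0,-1,255, -0.5,-4,0,0,0,-1,255, -0.5,-4,0,0,0,-1,255, -0.5,-4,0,0,0,-1,255]'
```

```text
clock: 9.05
tcp_pos: [0.4952, 0.0282, 0.1759]
tcp_rot: [-179.7, -0.9, 14.0]
ft_force: [0.0, -1.0, -1.5]
grip_width: 0.425
clock: 9.55
tcp_pos: [0.4671, -0.1777, 0.1759]
tcp_rot: [-179.6, -0.9, 9.0]
ft_force: [1.1, -0.0, -1.8]
grip_width: 0.431
```

```bash
python3 -m crank '[0,-4,0,0,0,-1,255, 0,-4,0,0,0,-1,255, 0,-4,0,0,0,-1,255, 0,-3,0,0,0,0,255, 0,-0.5,0,0,0,0,255]'; python3 -m crank '[0,0,0,0,0,0,255]';  python3 - <<'E'
from station import r
import cv2,numpy as np
for n in ["side","top"]:
    c=r.capture(n);cv2.imwrite(f"pics/{n}5.png",c["image"])
print(r.sense()["tcp_pos"],r.sense()["tcp_rot"])
E
```

```text
clock: 10.05
tcp_pos: [0.4629, -0.3437, 0.1754]
tcp_rot: [-179.7, -0.8, 5.5]
ft_force: [-0.7, 0.8, -1.8]
grip_width: 0.422
clock: 10.15
tcp_pos: [0.4623, -0.3444, 0.175]
tcp_rot: [-179.7, -0.8, 5.4]
ft_force: [-0.1, 0.9, -1.9]
grip_width: 0.429
[ 0.4625981  -0.34288631  0.1750376 ] [-179.64736016   -0.77906757    5.47839939]
```

View pics/side5.png

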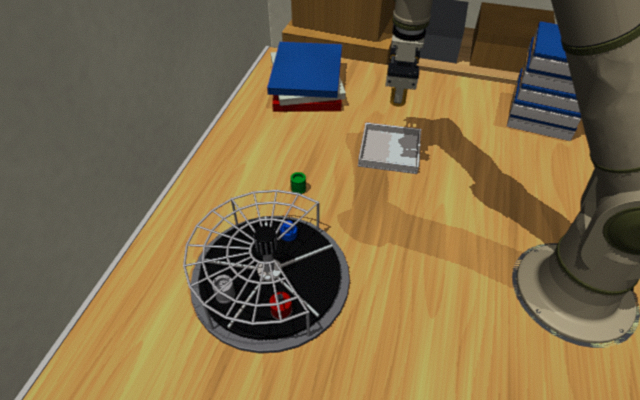

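View pics/top5.png

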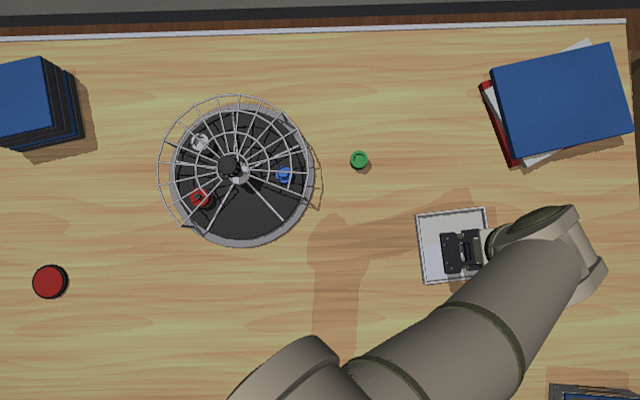

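Steel (200,143) is still standing in the carousel, and the brass hangs over the tray. Lowering.

```bash
python3 -m crank '[0.1,0.6,-3,0,0,0,255, 0,0,-3,0,0,0,255, 0,0,-3,0,0,0,255, 0,0,-2,0,0.8,0,255, 0,0,0,0,0,0,255]'; python3 -m crank '[0,0,0,0,0,0,255]'
```

```text
clock: 10.75
tcp_pos: [0.4666, -0.3271, 0.0624]
tcp_rot: [-179.3, -0.1, 6.1]
ft_force: [-0.6, 0.5, -1.6]
grip_width: 0.424
clock: 10.85
tcp_pos: [0.4667, -0.3259, 0.0626]
tcp_rot: [-179.3, -0.1, 6.2]
ft_force: [0.6, -0.7, -1.0]
grip_width: 0.428
```

```bash
python3 -m crank '[-0.2,-1.2,-1.5,0,0,0,255, 0,0,-1.2,0,0,0,255, 0,0,0,0,0,0,255]'; python3 -m crank '[0,0,0,0,0,0,255]'
```

```text
clock: 11.15
tcp_pos: [0.4669, -0.3362, 0.0379]
tcp_rot: [-179.4, -0.3, 6.4]
ft_force: [-0.4, 0.2, -2.2]
grip_width: 0.425
clock: 11.25
tcp_pos: [0.4672, -0.3359, 0.0385]
tcp_rot: [-179.4, -0.3, 6.4]
ft_force: [-0.6, 0.7, -1.9]
grip_width: 0.424
```

```bash
python3 -m crank '[0,0,-1.2,0,0,0,255, 0,0,-0.4,0,0,0,255, 0,0,0,0,0,0,255]'; python3 -m crank '[0,0,-0.2,0,0,0,255]'
```

```text
clock: 11.55
tcp_pos: [0.4681, -0.3352, 0.0227]
tcp_rot: [-179.4, -0.5, 6.5]
ft_force: [0.4, -0.4, -2.5]
grip_width: 0.423
clock: 11.65
tcp_pos: [0.4682, -0.3351, 0.0207]
tcp_rot: [-179.4, -0.5, 6.5]
ft_force: [0.6, 0.1, -1.7]
grip_width: 0.427
```

```bash
python3 -m crank '[0,0,-0.15,0,0,0,255]'; python3 -m crank '[0,0,-0.1,0,0,0,255]';  python3 -m crank '[0,0,-0.05,0,0,0,255]'
```

```text
clock: 11.75
tcp_pos: [0.4682, -0.3352, 0.0191]
tcp_rot: [-179.4, -0.5, 6.5]
ft_force: [0.6, -0.0, -2.7]
grip_width: 0.424
clock: 11.85
tcp_pos: [0.468, -0.3352, 0.0187]
tcp_rot: [-179.4, -0.5, 6.4]
ft_force: [-3.8, 4.5, 22.5]
grip_width: 0.429
clock: 11.95
tcp_pos: [0.4681, -0.3352, 0.0188]
tcp_rot: [-179.4, -0.5, 6.4]
ft_force: [-0.9, 2.1, 4.4]
grip_width: 0.431
```

Contact. Opening partly, then lifting.

```bash
python3 -m crank '[0,0,0,0,0,0,90, 0,0,0,0,0,0,90, 0,0,0,0,0,0,90, 0,0,0,0,0,0,90]'; python3 -m crank '[0,0,1,0,0,0,90, 0,0,3,0,0,0,90, 0,0,4,0,0,0,90, 0,0,4,0,0,0,90, 0,0,3,0,0,0,90]';python3 -m crank '[-2,4,2,0,0,0,90, -2,4,2,0,0,0,90, -2,4,0,0,0,0,90, -1,4,0,0,0,0,90, 0,0,0,0,0,0,90]'; python3 - <<'E'
from station import r
import cv2,numpy as np
from h import *
for n in ["side","top"]:
    c=r.capture(n);cv2.imwrite(f"pics/{n}6.png",c["image"]);np.savez(f"/tmp/{n}6.npz",**c)
print(r.sense()["tcp_pos"],r.sense()["ft_force"])
E
```

```text
clock: 12.35
tcp_pos: [0.4685, -0.3358, 0.0195]
tcp_rot: [-179.4, -0.6, 6.4]
ft_force: [0.0, 0.3, -0.1]
grip_width: 0.642
clock: 12.85
tcp_pos: [0.4652, -0.3346, 0.1726]
tcp_rot: [-179.2, -0.2, 6.3]
ft_force: [0.7, 0.4, -0.8]
grip_width: 0.647
clock: 13.35
tcp_pos: [0.3928, -0.172, 0.2201]
tcp_rot: [-179.3, -0.6, 6.2]
ft_force: [0.9, -0.3, -0.5]
grip_width: 0.645
[ 0.39469207 -0.17622735  0.22062214] [0.34406459 0.00415658 0.50037652]
```

View pics/side6.png

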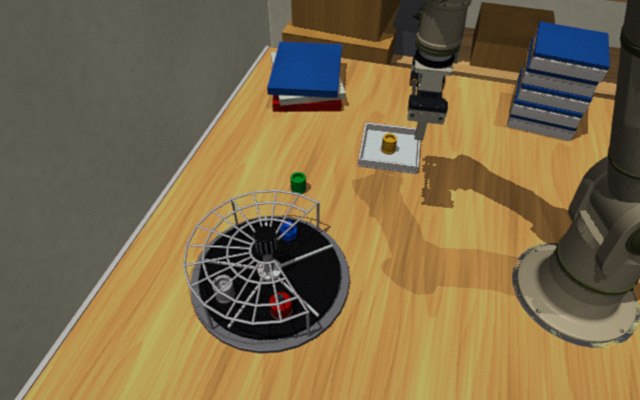

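View pics/top6.png

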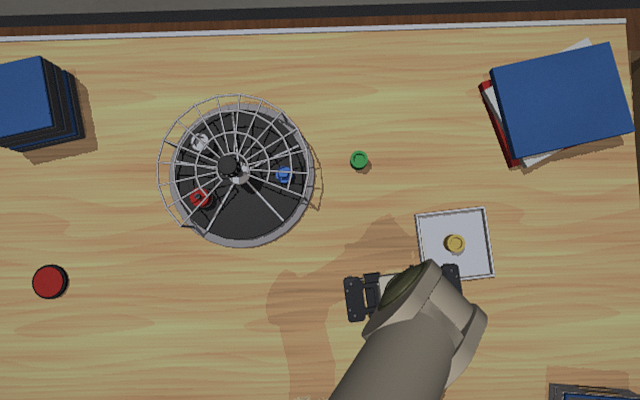

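Brass stands upright in the middle of the tray (top view (455,244), side view (389,144)). Steel stands on the deck under the guard (top view (200,143), side view (223,288)). The arm is clear at z 0.22.

```bash
python3 -c "
from station import r
print(r.sign_off())"
```

```text
the job is handed in; nothing more can be done
None
```

The brass coupling is standing upright near the middle of the white tray, and I handed the job in at about 13.4 s of the 51 s allowed; no verdict was reported.

- **Turning:** I gripped the knob and turned the carousel about 70° clockwise seen from above. That brought the brass coupling into the opening, about 5 to 7 mm off the middle line by the camera measurements.
- **Moving:** I then lifted it out through the opening and lowered it into the tray. On touching the tray floor the force peaked at about 22 N, and I released it there.
- **Last pictures (side and top):** The brass coupling is upright and released near the tray's centre. The steel coupling, red hole saw and blue plug are all still in the carousel, and the arm is clear of everything.
- **Disagreements:** My position readings of the knob axis and of the brass coupling differed by up to about 5 mm between cameras. The arm also drifted, by up to 17 mm on the way down to the knob. I corrected the drift before each grip and before the final lowering. I judged the final positions by eye from the pictures and did not measure them again.

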